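Load and index the sample shuttle

ROBOT

A 6-joint arm with a two-finger parallel gripper is mounted at the origin on the work surface. World frame = base frame: x ahead of the robot, y to its left, z up, the work surface at z = 0. Lengths are in m, angles in rad, forces in N, time in s.
With the tool pointing down it reaches from about 0.3 to 0.775 m from the base axis. Payload 14.6 kg.
Tool frame: the origin (TCP) lies at the very end of the fingers, on their centre line; the grasp point (between the pads) lies 19 mm behind it; z points along the fingers, y is the direction in which the jaws open and shut (so a half turn about z gives the same grasp; the last joint's range is limited). The gripper opens to 94 mm and grips with 3 to 60 N. Pads are 16 mm wide; open, the fingers measure 119 mm over their backs; the gripper's body (75 mm by 177 mm) begins 78 mm behind the grasp point.
Start: joints at [1.177, 0.3, 1.521, -0, 1.321, -0.067], TCP at [0.177, 0.521, 0.205] pointing down, gripper open.
Joint ranges: [-3.03, 3.03], [-0.79, 2.21], [0.23, 2.52], [-1.04, 4.18], [0, 3.07], [-2.55, 2.55]. Speed limits (rad/s): [2.22, 2.22, 2.57, 3.14, 3.14, 3.14].

INTERFACE

Orientations are given as [roll, pitch, yaw] about the fixed x, y, z axes, in that order (R = Rz(yaw) Ry(pitch) Rx(roll)).
In Python, from station import get_obs, vision, hand_in gives the robot as it stands.
- The arm moves only by the tool play_rows, never from a script. Its argument "moves" is a list of rows, each an object with "claw": the opening, from 0 (shut) to 1 (fully open); "linear": the shift along the tool's x, y, z in mm, a list of three; "turn": the turn, a rotation vector about the tool's x, y, z in rad, a list of three. In form: [{"claw": claw, "linear": [tx, ty, tz], "turn": [ax, ay, az]}, ...]. A call has 1 to 8 rows; each row is the pose to reach, as a shift and turn from the pose measured when the call began, along the tool's axes at that moment; what a row does not reach only later rows make up. A row lasts 1/8 s, in which the tool goes at most 62.5 mm and 10.7 degrees, less where a joint would pass 70% of its speed; a pose out of reach is approached as far as the arm can. A call with a gripper value outside its range is refused whole. The fingers move at their own pace and stop on an object; "force" is the grip in N (left out, the last holds). Time passes only in rows, so rows that repeat a pose let the fingers close. It gives the time, the measured TCP pose, the force and the opening at its end, in the units of the state.
- get_obs(): the state, without advancing time (a new reading comes with each control period).
- vision.camera(name): name is "scene" or "side" or "wrist"; returns the picture (480x640x3 uint8, blue, green, red); there is no depth.
- vision.camera_info(name): a dict with "camera_matrix" (3x3 intrinsics, pixels), "k1" (the pictures are not rectified: a ray, as slopes to the right and down, at radius r is drawn at 1 + k1 r^2 times it, then the intrinsics apply), "rvec" (rotation vector, rad) and "tvec" (3), from world to camera coordinates, as OpenCV has them; the wrist camera has in their place "mount" (4x4, takes a point from camera to tool coordinates, whose origin is the TCP and whose axes are the flange's). Camera axes: x right, y down, z forward; pixel columns grow to the right and rows downward; lengths in m; the calibration is good to about 2 mm. A picture is of the moment at which its call begins: read the wrist's pose just before it. camera_info takes no time and is no camera call.
- hand_in(): hands the job in, once; it reports no verdict.
The state is a dict: "time_s": time; "qpos": joint angles; "joint_vel": joint speeds; "tau": joint torques, N m; "ee_pos": TCP position; "eef_rot": TCP orientation; "force": force on the tool from outside, world axes, zero at the start; "moment": the same for the moment, N m; "grip_width": finger opening in m.
Only numpy, scipy, OpenCV 4.12 (cv2) and the standard library are available. Lean on these libraries where they do the work, as an engineer would, in place of code of your own. Each camera call takes 0.05 s, during which the arm holds its last target.

TASK

Put the red-lidded sample cup upright into the round nest at the front end of the shuttle's sliding tube and let go of it. Then press down the orange sprung button, slide the tube forward, and let the button pop up into the next hole (the first hole of the light blue plate, not the one beyond it), so that the cup is locked beside the reading lens. Work gently: never lean more than 25 N on the shuttle or move or tip the other things on the bench, and let go at the end.

Things in the scene. Friction and masses are not known exactly. Their poses are not given: they have to be found in the camera images.
- cup_red: the sample cup with the red lid: plain steel cylinder, 36 mm diameter, 26 mm tall, about 55 to 110 g. Origin: centre of its underside, z up. It stands, like two others with green and white lids, on a dark blue rack plate 6 mm high; the three are 75 mm or more apart centre to centre
- nest (a point): centre of the floor of the round nest (cup-shaped holder) on the front end of the sliding tube, 38 mm above the bench: inner diameter 45 mm, rim 6 mm above this floor, outer diameter 56 mm. Travels with the tube. At the start the guide's end is 35 mm behind its centre, top 22 mm above its floor; fingers have free room on both sides across the slide
- guide: the fixed guide: aluminium square tube 50 mm wide, top 56 mm above the bench, on a grey foot plate 225 x 94 mm. Origin on the bench under it; its x axis points the way the tube slides forward (out of the guide, towards the nest), z up. On its -y side ahead of the nest stands a white reading head 50 x 50 x 86 mm
- rear_hole (a point): the start hole in the guide's top, where the button is locked at first. Holes are 24 mm long, joined by a 16 mm wide slot. A light blue index plate (top 60 mm above the bench) clamped on the guide ahead has two more. Where it is clamped differs each time and is not measured: the next hole is 67 to 103 mm ahead of this one, the hole beyond it 48 mm further. The reading head moves with the plate
- button_top (a point): middle of the thumb bed on top of the orange button, 78 mm above the bench when up. The bed is 34 mm long (along the slide), 26 mm wide, between two ridges 5 mm thick and 15 mm high standing across the slide at its front and rear, so a fingertip in the bed can press down and push forward against the front ridge. Moves with tube and button
- slide (a joint): forward travel of the sliding tube in m: 0 at the start (about 1.5 mm of play either way in each hole), grows forward, ends at 0.165. The next hole is at some value from 0.067 to 0.103, the one beyond it 0.048 more. It rubs with 1.5 to 4 N; it stays where it is left
- button (a joint): how far the button is pressed down, m: 0 = up in a hole, tube locked; over 0.006 its shoulder is clear and the tube can slide; the wall between holes holds it at 0.006 and it pops up by itself to 0 once fully under a hole and not held down; 0.010 is the hard stop. Spring 2.5 N when up, 6 N at the stop
- cup_green: bystander: same cup with a green lid. Origin: centre of its underside
- cup_white: bystander: same cup with a white lid. Origin: centre of its underside
- wash_bottle: bystander: white bottle, 60 mm wide, 150 mm tall, blue cap. Origin: centre of its underside
- beaker: bystander: glass beaker, 72 mm wide, 85 mm tall. Origin: centre of its underside
- mouse: bystander: black computer mouse, about 75 x 60 x 34 mm. Origin: centre of its underside
- spatula: bystander: small lab spatula, 160 mm long, lying flat
- vial: bystander: amber vial, 28 mm wide, 50 mm tall. Origin: centre of its underside

How it is judged:
On the way, in this order (a step that is already met when the one before it is completed fails the run):
1. the red-lidded cup stands upright in the nest, let go, while the button is still up in the rear hole (horizontal distance between cup_red and nest below 0.007 m and z of cup_red in the frame of nest below 0.003 m and angle between cup_red's own z axis and vertical below 0.12 rad and contact force between the fingers and cup_red below 0.05 N and value of joint slide below 0.01 m and value of joint button below 0.002 m), for 0.2 s.
2. the button has popped up into the next hole (value of joint button below 0.002 m and value of joint slide between 0.064 and 0.106 m), for 0.2 s.
At the end, for the whole second after the job is handed in: The red-lidded cup stands in the nest (its centre within 7 mm of the nest's, underside within 3 mm of the nest floor, tilt under 0.12 rad), the button is up (under 2 mm pressed) in the next hole (slide between 64 and 106 mm), and all is at rest and let go (all of step 2 and horizontal distance between cup_red and nest below 0.007 m and z of cup_red in the frame of nest below 0.003 m and angle between cup_red's own z axis and vertical below 0.12 rad and linear speed of cup_red below 0.02 m/s and velocity of joint slide between -0.01 and 0.01 m/s); the robot touches nothing.
It fails at once if the robot leans on the shuttle (guide, button, tube or nest) with more than 25 N (contact force between any of the arm, the fingers and guide above 25 N).
It fails at once if another thing on the bench is moved by more than 30 mm or tipped (distance of any of cup_green, cup_white, wash_bottle, beaker, mouse, spatula, vial from where it was at the start of the episode above 0.03 m or angle between any of cup_green, cup_white, wash_bottle, beaker, mouse, vial's own z axis and vertical above 0.5 rad).
It also fails if it takes over 51 s, if anything falls off the work surface, if the arm or the gripper's body presses on something with over 40 N, if the wrist force passes 120 N, or if a joint passes its speed limit or range.

## Working session

There is one attempt and no reset: what is moved stays moved. The work goes in short steps, Python scripts to look and compute and a tool call to move; the robot and the scene stay as the last step left them, time stands still between calls to the robot, and variables do not carry over. Pictures are saved under pics/ and viewed, and the job is handed in when it is done.

Besides the shell and the picture viewer there is one more tool, called after ">>>" by a JSON object that holds its "name" and its "arguments", one argument or row to a line. play_rows: Moves the arm, as the interface text tells. Its arguments: {"type":"object","properties":{"moves":{"type":"array","items":{"type":"object","properties":{"claw":{"type":"number"},"linear":{"type":"array","items":{"type":"number"}},"turn":{"type":"array","items":{"type":"number"}}}}},"force":{"type":"number"}},"required":["moves"]}

```bash
mkdir -p pics; ls; python3 - <<'E'
from station import get_obs, vision
import cv2
o=get_obs(); print(o)
for n in ["scene","side","wrist"]:
    cv2.imwrite(f"pics/{n}0.png",vision.camera(n)); print(n,vision.camera_info(n))
E
```

```text
pics
{'time_s': 0.0, 'qpos': array([ 1.17739366e+00,  3.00481815e-01,  1.52159869e+00, -2.97004641e-05,
        1.32069693e+00, -6.66062892e-02]), 'joint_vel': array([-1.04802078e-03,  5.77158675e-04,  2.41760586e-03, -7.72495793e-05,
       -7.35676800e-04, -1.32294296e-03]), 'tau': array([ 2.74908211e-05, -5.31808627e+01, -3.52736020e+01,  7.08492519e-02,
        2.44693703e-02, -7.76912998e-05]), 'ee_pos': array([0.17646538, 0.52063668, 0.20487301]), 'eef_rot': array([-3.14040859e+00, -5.01512592e-05,  2.81480361e+00]), 'force': array([ 0.59785659, -0.32787556,  0.48223558]), 'moment': array([-0.01091126, -0.01646689, -0.02261801]), 'grip_width': 0.09389137131872073}
scene {'camera_matrix': array([[476.20300127,   0.        , 320.64189083],
       [  0.        , 476.20300127, 222.91153461],
       [  0.        ,   0.        ,   1.        ]]), 'k1': 0.03000186557240102, 'rvec': array([ 1.93592922,  1.56780433, -0.61926534]), 'tvec': array([-0.16301425, -0.32296798,  1.57528834])}
side {'camera_matrix': array([[597.21955684,   0.        , 325.12964888],
       [  0.        , 597.21955684, 239.08739363],
       [  0.        ,   0.        ,   1.        ]]), 'k1': -0.19998575955273704, 'rvec': array([ 2.14192383, -0.62803878,  0.34548743]), 'tvec': array([-0.41030418,  0.26413653,  1.08222213])}
wrist {'camera_matrix': array([[377.30938693,   0.        , 319.87214735],
       [  0.        , 377.30938693, 240.13050531],
       [  0.        ,   0.        ,   1.        ]]), 'k1': 0.0065928839895774945, 'mount': array([[-0.00112313, -0.96604137, -0.25838501,  0.07399243],
       [ 0.99999808, -0.00149981,  0.00126073,  0.00151121],
       [-0.00160545, -0.2583831 ,  0.9660412 , -0.1786619 ],
       [ 0.        ,  0.        ,  0.        ,  1.        ]])}
```

View pics/scene0.png

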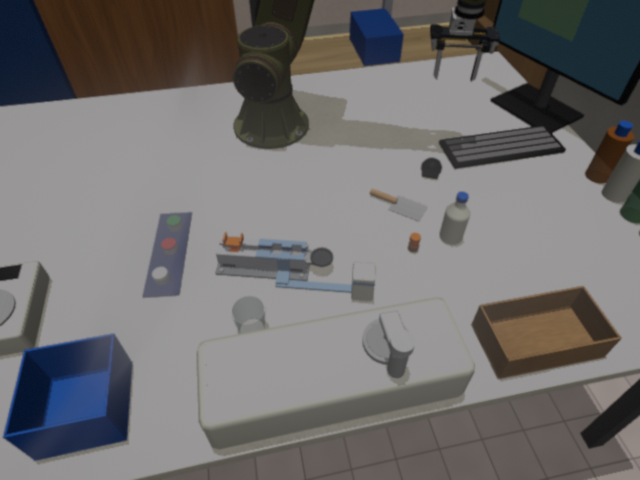

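View pics/side0.png

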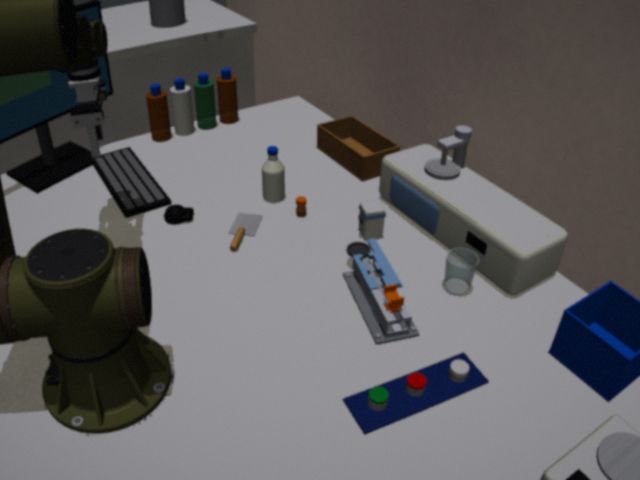

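View pics/wrist0.png

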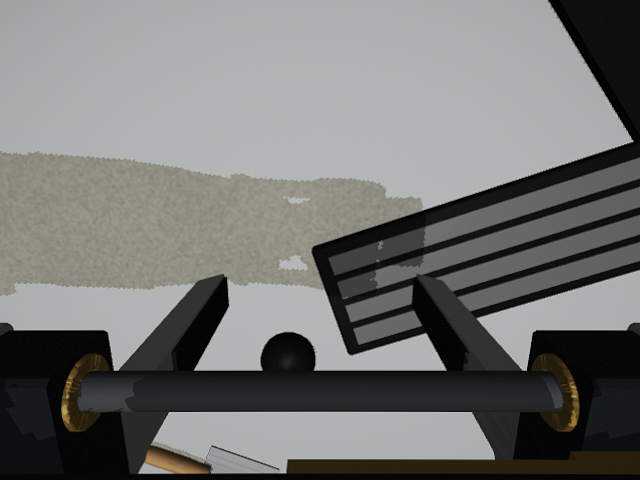

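The scene view shows the rack with the red lid near (169,244). The shuttle is at about (215–350, 235–290) with the orange button near (233,241) and the nest near (321,257). In the side view the red lid is near (417,382), the button near (393,298) and the nest near (358,249). I'll zoom in next.

```bash
cat > h.py <<'E'
import numpy as np, cv2
from scipy.spatial.transform import Rotation as R
from scipy.optimize import least_squares
from station import get_obs, vision, hand_in
def cam(name,o=None):
    c=vision.camera_info(name)
    if 'rvec' in c:
        Rw=cv2.Rodrigues(np.array(c['rvec']))[0]; t=np.array(c['tvec'])
        return np.array(c['camera_matrix']),c['k1'],Rw,t
    o=o or get_obs()
    T=np.eye(4); T[:3,:3]=R.from_euler('xyz',o['eef_rot']).as_matrix(); T[:3,3]=o['ee_pos']
    M=T@np.array(c['mount']); W=np.linalg.inv(M)
    return np.array(c['camera_matrix']),c['k1'],W[:3,:3],W[:3,3]
def proj(C,P):
    K,k1,Rw,t=C
    return cv2.projectPoints(np.atleast_2d(np.array(P,float)),cv2.Rodrigues(Rw)[0],t,K,np.array([k1,0,0,0]))[0][:,0]
def ray(C,uv):
    K,k1,Rw,t=C
    p=cv2.undistortPointsIter(np.array([[uv]],float),K,np.array([k1,0,0,0]),None,None,(3,50,1e-12))[0,0] if hasattr(cv2,'undistortPointsIter') else cv2.undistortPoints(np.array([[uv]],float),K,np.array([k1,0,0,0]))[0,0]
    d=Rw.T@np.array([p[0],p[1],1]); return -Rw.T@t,d/np.linalg.norm(d)
def onz(C,uv,z):
    o,d=ray(C,uv); return o+d*(z-o[2])/d[2]
E
python3 - <<'E'
import cv2
a=cv2.imread('pics/scene0.png')[200:320,130:390]; cv2.imwrite('pics/s1.png',cv2.resize(a,None,fx=3,fy=3,interpolation=cv2.INTER_CUBIC))
a=cv2.imread('pics/side0.png')[215:435,330:500]; cv2.imwrite('pics/d1.png',cv2.resize(a,None,fx=2.7,fy=2.7,interpolation=cv2.INTER_CUBIC))
E
```

```text
(no output)
```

View pics/s1.png

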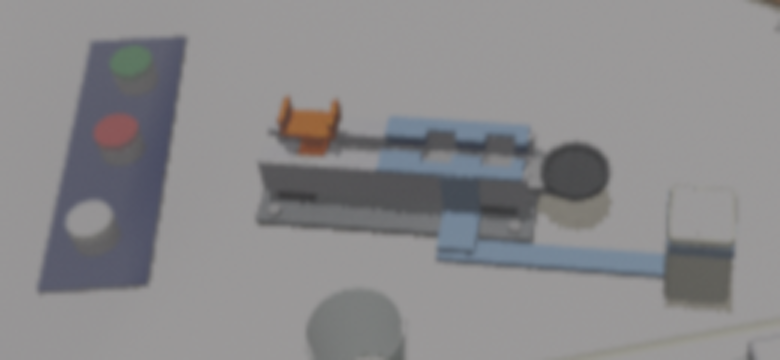

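View pics/d1.png

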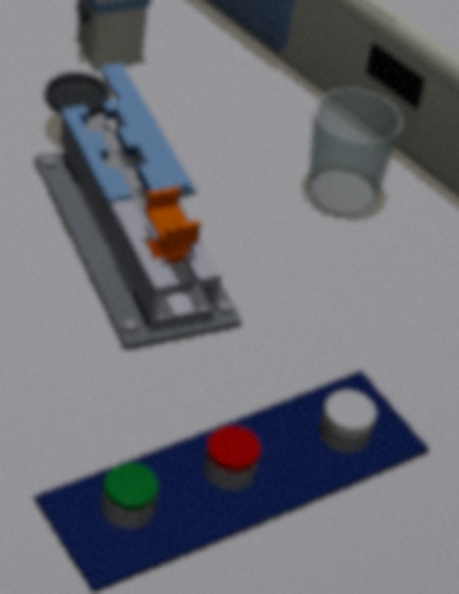

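```bash
python3 - <<'E'
from h import *
S=cam('scene');D=cam('side')
s=lambda x,y:(x/3+130-.33,y/3+200-.33)
d=lambda x,y:(x/2.7+330-.3,y/2.7+215-.3)
for n,z,a,b in [('red',.032,(117,131),(234,447)),('green',.032,(131,61),(131,486)),('white',.032,(90,219),(350,413)),('nest',.044,(575,171),(77,95)),('button',.078,(309,123),(173,218)),
 ('foot rear near/robot-?',.003,(258,222),(126,347)),('foot front',.003,(533,238),None),('foot rear other',.003,None,(240,322)),('foot front2',.003,None,(36,158)),
 ('head top',.086,(702,215),None),('rack',.006,(40,290),(428,450)),('rack',.006,(186,38),(37,498)),('beaker top',.085,(357,330),(357,122)),('guidetop rear a',.056,(262,163),None),('plate front',.06,(530,127),(112,66)),('plate front2',.06,(528,177),(66,108)),('plate rear',.06,(390,118),(195,190)),('plate rear2',.06,(380,167),(120,197))]:
    print(n,*[np.round(onz(C,f(*p),z)*1000,1) for C,f,p in ((S,s,a),(D,d,b)) if p])
E
```

```text
red [ 483.5 -320.8   32. ] [ 474.2 -324.8   32. ]
green [ 404.6 -309.5   32. ] [ 396.1 -313.3   32. ]
white [ 571.8 -340.8   32. ] [ 561.2 -346.2   32. ]
nest [613.9  38.7  44. ] [600.8  32.3  44. ]
button [ 549.2 -162.3   78. ] [ 546.9 -159.5   78. ]
foot rear near/robot-? [ 579.5 -216.     3. ] [ 487.2 -190.8    3. ]
foot front [641.7  -1.7   3. ]
foot rear other [ 575.  -216.8    3. ]
foot front2 [554.1  22.3   3. ]
head top [707.3 114.9  86. ]
rack [ 612.3 -383.7    6. ] [ 603.4 -388.4    6. ]
rack [ 359.6 -266.8    6. ] [ 351.5 -272.     6. ]
beaker top [ 752.5 -145.1   85. ] [ 736.5 -155.3   85. ]
guidetop rear a [ 563.6 -203.4   56. ]
plate front [574.5  10.   60. ] [636.5  32.9  60. ]
plate front2 [624.7  -1.1  60. ] [570.1   6.7  60. ]
plate rear [541.4 -98.9  60. ] [ 595.2 -128.6   60. ]
plate rear2 [ 590.5 -112.8   60. ] [ 541.4 -104.3   60. ]
```

```bash
cat >> h.py <<'E'
def go(p,yaw,o=None):
    o=o or get_obs()
    R0=R.from_euler('xyz',o['eef_rot']); Rt=R.from_euler('xyz',[np.pi,0,yaw])
    print('linear',np.round(R0.inv().apply(np.array(p)-o['ee_pos'])*1000,1).tolist(),'turn',np.round((R0.inv()*Rt).as_rotvec(),4).tolist())
E
python3 -c "
from h import *
go([.479,-.323,.19],1.28)"
```

```text
linear [-557.3, -701.9, 15.6] turn [-0.0007, 0.0006, 1.5348]
```

>>> {"name": "play_rows", "arguments": {
  "moves": [
    {"claw":0.65,"linear":[-557,-702,15],"turn":[0,0,1.535]},
    {"claw":0.65,"linear":[-557,-702,15],"turn":[0,0,1.535]},
    {"claw":0.65,"linear":[-557,-702,15],"turn":[0,0,1.535]},
    {"claw":0.65,"linear":[-557,-702,15],"turn":[0,0,1.535]},
    {"claw":0.65,"linear":[-557,-702,15],"turn":[0,0,1.535]},
    {"claw":0.65,"linear":[-557,-702,15],"turn":[0,0,1.535]},
    {"claw":0.65,"linear":[-557,-702,15],"turn":[0,0,1.535]},
    {"claw":0.65,"linear":[-557,-702,15],"turn":[0,0,1.535]}
  ]
}}

```text
time_s: 1.15
ee_pos: [0.3453, 0.0482, 0.1974]
eef_rot: [3.141, 0.001, 1.309]
force: [2.1, 0.5, 0.2]
grip_width: 0.061
```

```bash
python3 -c "
from h import *
o=get_obs();print(o['qpos'],o['joint_vel'],o['ee_pos'],o['eef_rot'])
go([.479,-.323,.19],1.28)"
```

```text
[ 3.41481124e-02 -1.62640321e-01  2.03455075e+00 -7.77449717e-04
  1.26902870e+00  2.96409678e-01] [-1.42135065  0.16915408 -0.12199534 -0.00223231 -0.04980362  0.07768526] [0.34527895 0.04821554 0.19738577] [3.14075084e+00 5.19228592e-04 1.30876536e+00]
linear [-323.9, 225.3, 7.7] turn [0.0008, 0.0005, 0.0288]
```

>>> {"name": "play_rows", "arguments": {
  "moves": [
    {"claw":0.65,"linear":[-324,225,8],"turn":[0,0,0.029]},
    {"claw":0.65,"linear":[-324,225,8],"turn":[0,0,0.029]},
    {"claw":0.65,"linear":[-324,225,8],"turn":[0,0,0.029]},
    {"claw":0.65,"linear":[-324,225,8],"turn":[0,0,0.029]},
    {"claw":0.65,"linear":[-324,225,8],"turn":[0,0,0.029]},
    {"claw":0.65,"linear":[-324,225,8],"turn":[0,0,0.029]},
    {"claw":0.65,"linear":[-324,225,8],"turn":[0,0,0.029]},
    {"claw":0.65,"linear":[-324,225,8],"turn":[0,0,0.029]}
  ]
}}

```text
time_s: 2.15
ee_pos: [0.4784, -0.3238, 0.1888]
eef_rot: [-3.141, -0.0, 1.278]
force: [0.1, 1.0, -0.5]
grip_width: 0.0609
```

```bash
python3 -c "
from h import *
o=get_obs();print(o['qpos'],o['joint_vel'],o['ee_pos'],o['eef_rot'])
im=vision.camera('wrist');cv2.imwrite('pics/w1.png',im)
C=cam('wrist',o)
print(proj(C,[[.479,-.323,.032],[.4,-.311,.032],[.566,-.343,.032],list(o['ee_pos'])]))
"
```

```text
[-6.58335140e-01  3.75172610e-01  1.46019890e+00 -1.91248234e-04
  1.30673800e+00 -3.65768782e-01] [ 0.02993636 -0.04386479  0.04439567  0.00329518 -0.00314357  0.01312727] [ 0.47840689 -0.32381267  0.1887618 ] [-3.14104396e+00 -1.24810567e-05  1.27827993e+00]
[[319.2039817  225.7326688 ]
 [233.03466816 237.8385957 ]
 [417.50631423 219.21415868]
 [318.10512549 295.01575747]]
```

View pics/w1.png

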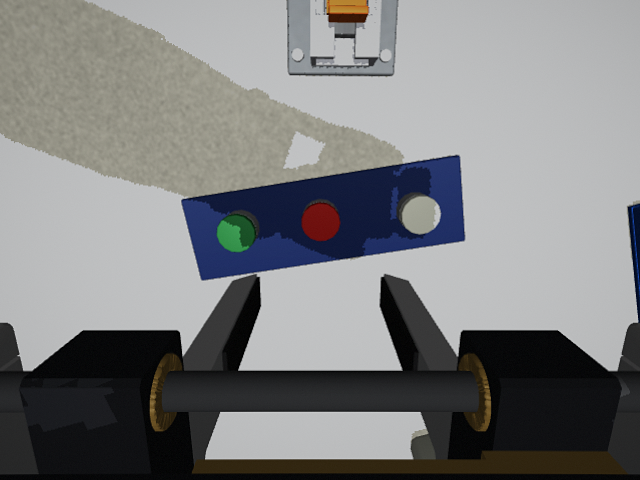

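The red lid is at about (320,221), green at (236,233) and white at (420,214). The shuttle's rear foot is at the top, around (341,60).

```bash
cat >> h.py <<'E'
def blob(im,lo,hi):
    m=cv2.inRange(cv2.cvtColor(im,cv2.COLOR_BGR2HSV),lo,hi)
    n,l,s,c=cv2.connectedComponentsWithStats(m); i=1+np.argmax(s[1:,4]); 
    cn=max(cv2.findContours(m,cv2.RETR_EXTERNAL,cv2.CHAIN_APPROX_NONE)[0],key=cv2.contourArea)
    return c[i],s[i],cv2.fitEllipse(cn)
E
python3 -c "
from h import *
o=get_obs();C=cam('wrist',o);im=cv2.imread('pics/w1.png')
c,s,e=blob(im,(0,150,60),(6,255,255));print(c,s,e)
p=onz(C,c,.032);q=onz(C,e[0],.032);print(p,q)
for a in [(289,74),(394,74)]: print(onz(C,a,.003))
print(onz(C,(347,22),.078))
go([p[0],p[1],.06],1.28,o)
"
```

```text
[320.26306306 221.14504505] [ 302  203   38   37 1110] ((320.26031494140625, 221.1359100341797), (36.47721862792969, 36.9283332824707), 89.27118682861328)
[ 0.48111605 -0.31829856  0.032     ] [ 0.48111611 -0.31828973  0.032     ]
[ 0.49135308 -0.1874647   0.003     ]
[ 0.58127844 -0.21459165  0.003     ]
[ 0.54176544 -0.1804104   0.078     ]
linear [5.1, 1.4, 129.1] turn [-0.0003, 0.0, -0.0008]
```

>>> {"name": "play_rows", "arguments": {
  "moves": [
    {"claw":0.65,"linear":[5,1.5,60],"turn":[0,0,0]},
    {"claw":0.65,"linear":[5,1.5,115],"turn":[0,0,0]},
    {"claw":0.65,"linear":[5,1.5,145],"turn":[0,0,0]},
    {"claw":0.65,"linear":[5,1.5,162],"turn":[0,0,0]},
    {"claw":0.65,"linear":[5,1.5,173],"turn":[0,0,0]},
    {"claw":0.65,"linear":[5,1.5,173],"turn":[0,0,0]},
    {"claw":0.65,"linear":[5,1.5,173],"turn":[0,0,0]}
  ]
}}

```text
time_s: 3.08
ee_pos: [0.4817, -0.3187, 0.0172]
eef_rot: [3.14, 0.001, 1.279]
force: [-0.1, -0.9, 0.2]
grip_width: 0.0609
```

```bash
python3 -c "
from h import *
o=get_obs();print(o['ee_pos'],o['eef_rot'])
im=vision.camera('wrist');cv2.imwrite('pics/w2.png',im)
go([.4811,-.3183,.016],1.278,o)"
```

```text
[ 0.48165409 -0.31870861  0.01722633] [3.14032231e+00 5.27516782e-04 1.27919555e+00]
linear [0.2, -0.6, 1.2] turn [0.0013, 0.0005, 0.0012]
```

View pics/w2.png

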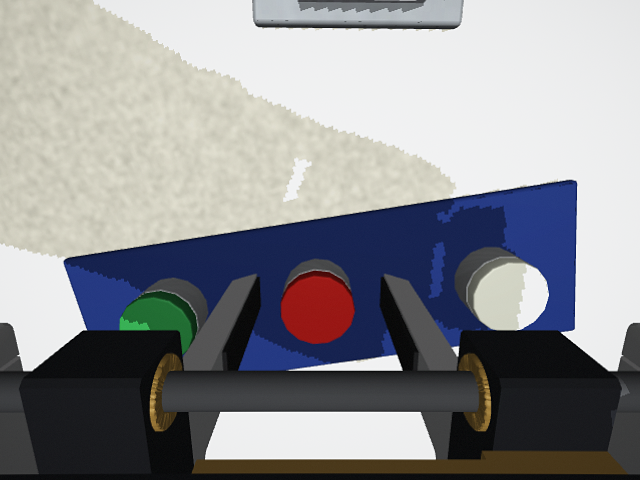

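The red lid sits at about (317,308), between the two open fingers, and both neighbouring cups are clear of them. I'm closing the gripper.

>>> {"name": "play_rows", "arguments": {
  "moves": [
    {"claw":0.2,"linear":[0,0,1],"turn":[0,0,0]},
    {"claw":0.2,"linear":[0,0,1],"turn":[0,0,0]},
    {"claw":0.2,"linear":[0,0,1],"turn":[0,0,0]},
    {"claw":0.2,"linear":[0,0,1],"turn":[0,0,0]}
  ],
  "force": 20
}}

```text
time_s: 3.62
ee_pos: [0.4816, -0.3188, 0.0163]
eef_rot: [3.14, 0.001, 1.279]
force: [-1.1, -0.1, 2.3]
grip_width: 0.0351
```

```bash
python3 -c "
from h import *
o=get_obs();print(o['ee_pos'],o['eef_rot'],o['grip_width'])
C=cam('wrist',o);im=vision.camera('wrist');cv2.imwrite('pics/w3.png',im)
c,s,e=blob(im,(0,150,60),(6,255,255));print(onz(C,c,.032),onz(C,e[0],.032))
"
```

```text
[ 0.48159278 -0.31877517  0.01625134] [3.14038074e+00 5.70244486e-04 1.27911674e+00] 0.03509466973520648
[ 0.48252195 -0.31857141  0.032     ] [ 0.48252194 -0.3185679   0.032     ]
```

```bash
python3 -c "
from h import *
go([.585,-.03,.16],1.278)"
```

```text
linear [306.2, 16.2, -143.9] turn [0.0012, 0.0005, 0.0012]
```

>>> {"name": "play_rows", "arguments": {
  "moves": [
    {"claw":0.2,"linear":[0,0,-40],"turn":[0,0,0]},
    {"claw":0.2,"linear":[0,0,-90],"turn":[0,0,0]},
    {"claw":0.2,"linear":[25,2,-135],"turn":[0,0,0]},
    {"claw":0.2,"linear":[80,5,-144],"turn":[0,0,0]},
    {"claw":0.2,"linear":[140,8,-144],"turn":[0,0,0]},
    {"claw":0.2,"linear":[200,12,-144],"turn":[0,0,0]},
    {"claw":0.2,"linear":[255,14,-144],"turn":[0,0,0]},
    {"claw":0.2,"linear":[306,16,-144],"turn":[0,0,0]}
  ]
}}

```text
time_s: 4.68
ee_pos: [0.5851, -0.0281, 0.16]
eef_rot: [3.14, 0.001, 1.28]
force: [1.2, -0.8, -1.4]
grip_width: 0.0355
```

>>> {"name": "play_rows", "arguments": {
  "moves": [
    {"claw":0.2,"linear":[0,0,0],"turn":[0,0,0]},
    {"claw":0.2,"linear":[0,0,0],"turn":[0,0,0]},
    {"claw":0.2,"linear":[0,0,0],"turn":[0,0,0]}
  ]
}}

```text
time_s: 5.05
ee_pos: [0.5848, -0.0294, 0.16]
eef_rot: [3.141, 0.001, 1.278]
force: [0.1, 0.3, -0.1]
grip_width: 0.035
```

```bash
python3 -c "
from h import *
o=get_obs();print(o['ee_pos'],o['eef_rot'],o['grip_width'],o['joint_vel'])
np.save('w4.npy',np.r_[o['ee_pos'],o['eef_rot']])
im=vision.camera('wrist');cv2.imwrite('pics/w4.png',im)"
```

```text
[ 0.58482213 -0.02937096  0.15996389] [3.14060310e+00 6.60385778e-04 1.27804631e+00] 0.03496046454704529 [-0.00202391 -0.0017726  -0.00096485  0.00307061  0.00134847  0.00163252]
```

View pics/w4.png

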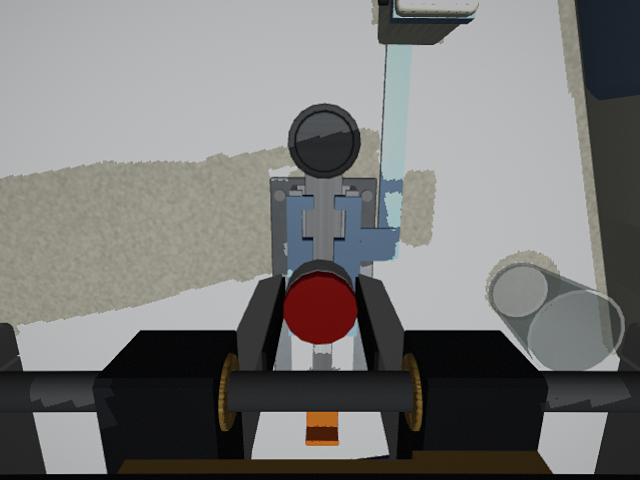

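```bash
cat > f.py <<'E'
from h import *
v=np.load('w4.npy');o=dict(ee_pos=v[:3],eef_rot=v[3:]);C=cam('wrist',o)
im=cv2.imread('pics/w4.png');g=cv2.cvtColor(im,cv2.COLOR_BGR2GRAY)
hsv=cv2.cvtColor(im,cv2.COLOR_BGR2HSV)
m=((g<95)&(hsv[...,1]<60)).astype(np.uint8)*255
m[:95]=0;m[182:]=0;m[:,:280]=0;m[:,368:]=0
cn=max(cv2.findContours(m,cv2.RETR_EXTERNAL,cv2.CHAIN_APPROX_NONE)[0],key=cv2.contourArea)
h=cv2.convexHull(cn);e=cv2.fitEllipse(h);print(e)
p0=onz(C,e[0],.044);print('simple',p0)
t=np.linspace(0,2*np.pi,60)
ov=im.copy()
for rr,col in((.028,(0,255,0)),(.0225,(0,0,255))):
    P=np.c_[p0[0]+rr*np.cos(t),p0[1]+rr*np.sin(t),0*t+.044]
    cv2.polylines(ov,[np.round(proj(C,P)*8).astype(int).reshape(-1,1,2)],True,col,1,shift=3)
a=ov[90:260,260:400];cv2.imwrite('pics/w4z.png',cv2.resize(a,None,fx=3.5,fy=3.5,interpolation=cv2.INTER_CUBIC))
E
python3 f.py
```

```text
((323.9087219238281, 141.0614471435547), (72.18142700195312, 75.44170379638672), 2.3217785358428955)
simple [0.61066397 0.0416836  0.044     ]
```

View pics/w4z.png

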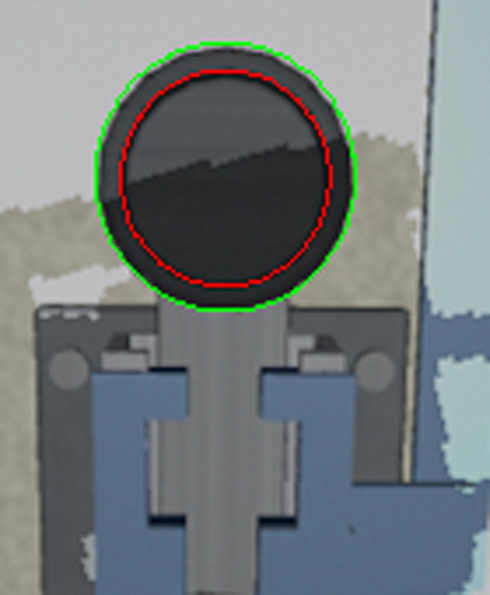

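```bash
python3 -c "
from h import *
go([.6095,.0407,.066],1.278)"
```

```text
linear [74.2, 3.3, 94.0] turn [0.0011, 0.0007, -0.0]
```

>>> {"name": "play_rows", "arguments": {
  "moves": [
    {"claw":0.2,"linear":[45,2,0],"turn":[0,0,0]},
    {"claw":0.2,"linear":[74,3.3,10],"turn":[0,0,0]},
    {"claw":0.2,"linear":[74,3.3,50],"turn":[0,0,0]},
    {"claw":0.2,"linear":[74,3.3,80],"turn":[0,0,0]},
    {"claw":0.2,"linear":[74,3.3,94],"turn":[0,0,0]},
    {"claw":0.2,"linear":[74,3.3,94],"turn":[0,0,0]},
    {"claw":0.2,"linear":[74,3.3,94],"turn":[0,0,0]}
  ]
}}

```text
time_s: 5.98
ee_pos: [0.6102, 0.0402, 0.0674]
eef_rot: [3.139, 0.0, 1.278]
force: [-0.7, -1.3, -1.4]
grip_width: 0.035
```

```bash
python3 -c "
from h import *
o=get_obs();print(o['ee_pos'],o['eef_rot'],o['grip_width'])
np.save('w5.npy',np.r_[o['ee_pos'],o['eef_rot']])
im=vision.camera('wrist');cv2.imwrite('pics/w5.png',im)
im=vision.camera('side');cv2.imwrite('pics/d5.png',cv2.resize(im[190:350,280:450],None,fx=3.5,fy=3.5,interpolation=cv2.INTER_CUBIC))
go([.6095,.0407,.0483],1.278)"
```

```text
[0.61016703 0.04017951 0.06740549] [3.13856273e+00 4.52969559e-05 1.27755654e+00] 0.03497682842226382
linear [0.2, -0.7, 19.0] turn [0.0029, 0.0001, -0.0002]
```

View pics/w5.png

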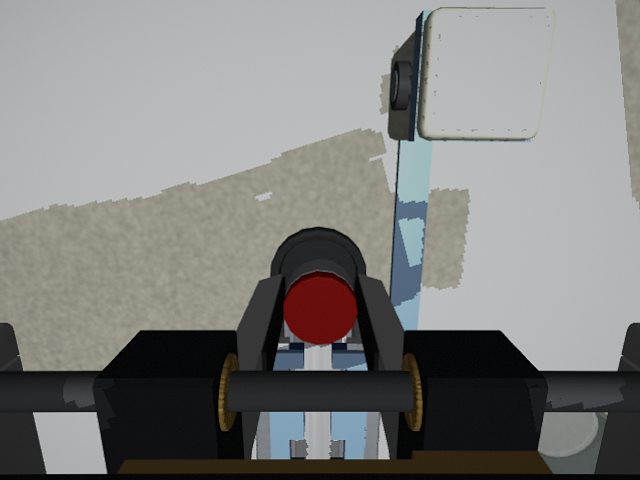

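View pics/d5.png

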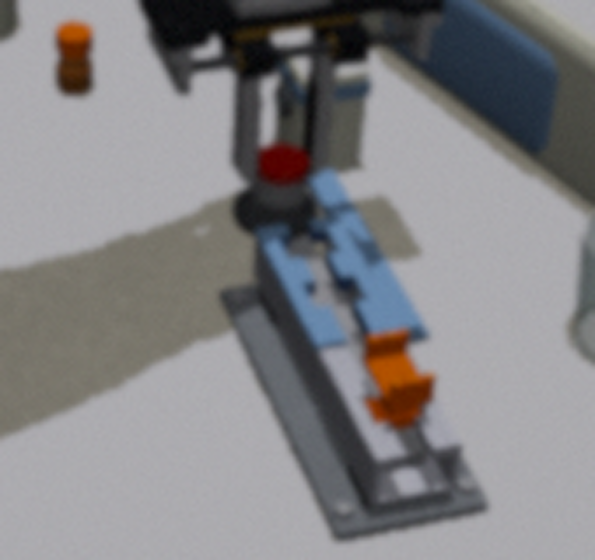

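```bash
cat > f5.py <<'E'
from h import *
v=np.load('w5.npy');o=dict(ee_pos=v[:3],eef_rot=v[3:]);C=cam('wrist',o)
im=cv2.imread('pics/w5.png')
t=np.linspace(0,2*np.pi,60)
c=np.array([.6104,.0409]);k=v[:2]+[.0009,.0002]
for cc,rr,z,col in((c,.028,.044,(0,255,0)),(c,.0225,.044,(255,255,0)),(k,.018,v[2]+.0157,(255,0,255)),(k,.018,v[2]-.0103,(0,255,255))):
    P=np.c_[cc[0]+rr*np.cos(t),cc[1]+rr*np.sin(t),0*t+z]
    cv2.polylines(im,[np.round(proj(C,P)*8).astype(int).reshape(-1,1,2)],True,col,1,shift=3)
cv2.imwrite('pics/w5z.png',cv2.resize(im[210:360,240:400],None,fx=4,fy=4,interpolation=cv2.INTER_CUBIC))
E
python3 f5.py
```

```text
(no output)
```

View pics/w5z.png

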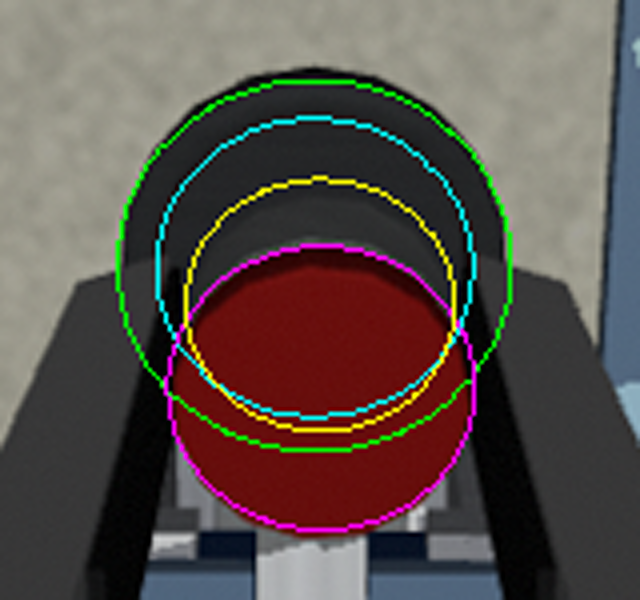

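```bash
sed -i "s#^im=cv2.imread('pics/w5.png')#im=(255*(cv2.imread('pics/w5.png')/255.)**.4).astype(np.uint8)#; s#w5z#w5y#; s/^    cv2.polyl/    if rr!=.018: cv2.polyl/" f5.py; sed -i 's#interpolation=cv2.INTER_CUBIC#interpolation=cv2.INTER_NEAREST#' f5.py; python3 f5.py
```

```text
(no output)
```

View pics/w5y.png

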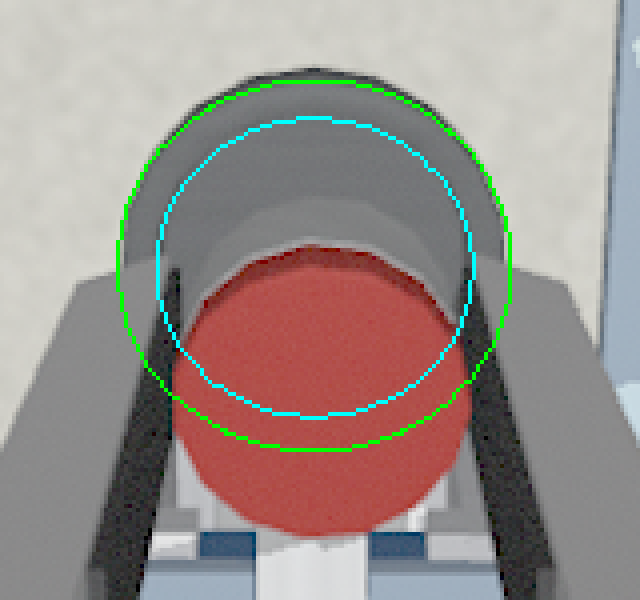

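```bash
python3 -c "
from h import *
go([.6108,.0422,.0488],1.278)"
```

```text
linear [2.0, 0.1, 18.5] turn [0.0029, 0.0001, -0.0002]
```

>>> {"name": "play_rows", "arguments": {
  "moves": [
    {"claw":0.2,"linear":[2,0.1,5],"turn":[0.003,0,0]},
    {"claw":0.2,"linear":[2,0.1,10],"turn":[0.003,0,0]},
    {"claw":0.2,"linear":[2,0.1,15],"turn":[0.003,0,0]},
    {"claw":0.2,"linear":[2,0.1,18.5],"turn":[0.003,0,0]},
    {"claw":0.2,"linear":[2,0.1,18.5],"turn":[0.003,0,0]},
    {"claw":0.2,"linear":[2,0.1,18.5],"turn":[0.003,0,0]}
  ]
}}

```text
time_s: 6.82
ee_pos: [0.6108, 0.0422, 0.0487]
eef_rot: [-3.142, 0.0, 1.278]
force: [0.2, 0.4, -0.3]
grip_width: 0.0351
```

```bash
python3 -c "
from h import *
o=get_obs();print(o['ee_pos'],o['force'])
go([.6108,.0422,.0483],1.278)"
```

```text
[0.61077484 0.0421876  0.04870919] [ 0.22727279  0.42140222 -0.34019523]
linear [0.0, 0.0, 0.4] turn [-0.0001, 0.0001, -0.0002]
```

>>> {"name": "play_rows", "arguments": {
  "moves": [
    {"claw":0.2,"linear":[0,0,0.5],"turn":[0,0,0]},
    {"claw":0.2,"linear":[0,0,0.5],"turn":[0,0,0]},
    {"claw":0.62,"linear":[0,0,0.3],"turn":[0,0,0]},
    {"claw":0.62,"linear":[0,0,0.3],"turn":[0,0,0]},
    {"claw":0.62,"linear":[0,0,0.3],"turn":[0,0,0]},
    {"claw":0.62,"linear":[0,0,0.3],"turn":[0,0,0]}
  ]
}}

```text
time_s: 7.58
ee_pos: [0.6108, 0.0422, 0.0484]
eef_rot: [-3.142, 0.0, 1.278]
force: [0.4, -0.3, 0.4]
grip_width: 0.0582
```

```bash
python3 -c "
from h import *
o=get_obs();print(o['ee_pos'],o['force'],o['grip_width'])
im=vision.camera('wrist');cv2.imwrite('pics/w6.png',im)
C=cam('wrist',o);ov=(255*(im/255.)**.5).astype(np.uint8)
t=np.linspace(0,2*np.pi,60)
for rr,z,col in ((.028,.044,(0,255,0)),(.018,.064,(255,0,255))):
    P=np.c_[.6104+rr*np.cos(t),.0409+rr*np.sin(t),0*t+z]
    cv2.polylines(ov,[np.round(proj(C,P)*8).astype(int).reshape(-1,1,2)],True,col,1,shift=3)
cv2.imwrite('pics/w6z.png',cv2.resize(ov[210:360,220:420],None,fx=4,fy=4))
"
```

```text
[0.61077508 0.0421626  0.04842994] [ 0.41495458 -0.34020029  0.37596158] 0.05815263840587347
```

View pics/w6z.png

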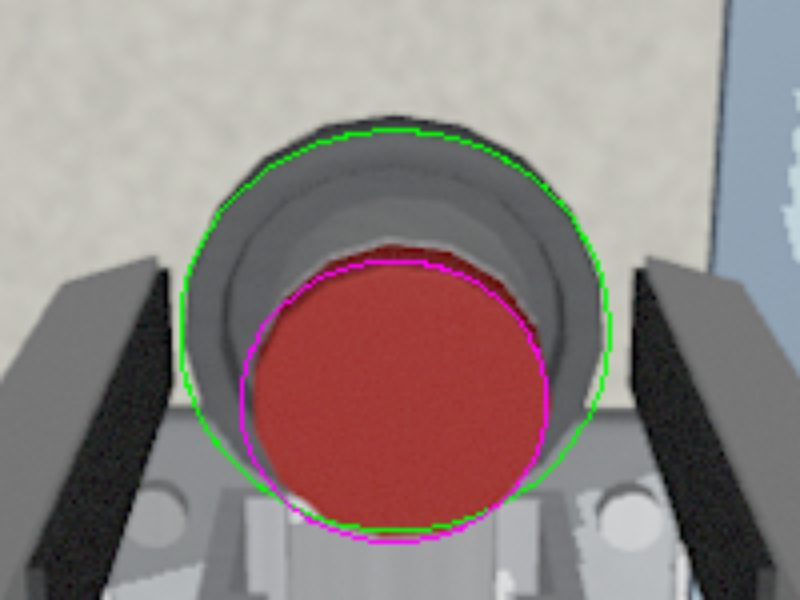

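```bash
python3 -c "
from h import *
go([.534,-.21,.2],1.278)"
```

```text
linear [-263.6, -0.7, -151.5] turn [-0.0, 0.0001, -0.0002]
```

>>> {"name": "play_rows", "arguments": {
  "moves": [
    {"claw":0.62,"linear":[0,0,-20],"turn":[0,0,0]},
    {"claw":0.62,"linear":[0,0,-60],"turn":[0,0,0]},
    {"claw":0.5,"linear":[0,0,-110],"turn":[0,0,0]},
    {"claw":0,"linear":[-50,0,-151],"turn":[0,0,0]},
    {"claw":0,"linear":[-110,0,-151],"turn":[0,0,0]},
    {"claw":0,"linear":[-170,0,-151],"turn":[0,0,0]},
    {"claw":0,"linear":[-225,-0.7,-151],"turn":[0,0,0]},
    {"claw":0,"linear":[-264,-0.7,-151],"turn":[0,0,0]}
  ],
  "force": 20
}}

```text
time_s: 8.62
ee_pos: [0.533, -0.2125, 0.2012]
eef_rot: [3.14, 0.0, 1.276]
force: [0.8, -0.6, 0.0]
grip_width: 0.0022
```

>>> {"name": "play_rows", "arguments": {
  "moves": [
    {"claw":0,"linear":[0,0,0],"turn":[0,0,0]},
    {"claw":0,"linear":[0,0,0],"turn":[0,0,0]},
    {"claw":0,"linear":[0,0,0],"turn":[0,0,0]}
  ]
}}

```text
time_s: 9.0
ee_pos: [0.5334, -0.2114, 0.2016]
eef_rot: [3.14, 0.0, 1.278]
force: [0.4, -0.7, -0.3]
grip_width: 0.0011
```

```bash
python3 -c "
from h import *
o=get_obs();print(o['ee_pos'],o['eef_rot'],o['force'],o['grip_width'])
np.save('w7.npy',np.r_[o['ee_pos'],o['eef_rot']])
im=vision.camera('wrist');cv2.imwrite('pics/w7.png',im)
"
```

```text
[ 0.53341448 -0.21138359  0.20159534] [3.13957895e+00 3.83518993e-04 1.27794140e+00] [ 0.37276452 -0.71946512 -0.28735801] 0.0010593724364535294
```

View pics/w7.png

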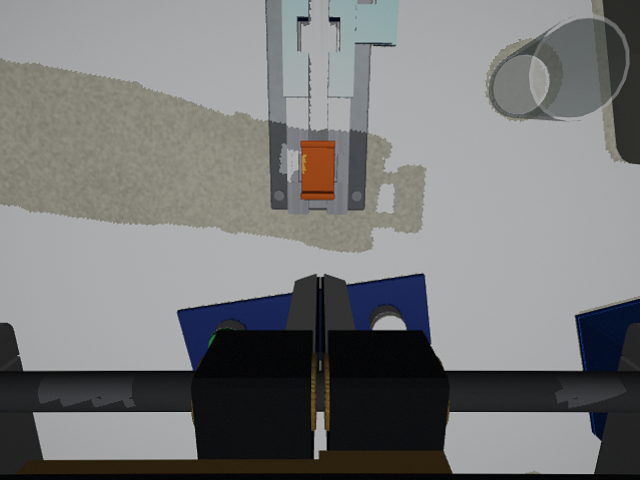

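```bash
python3 -c "
from h import *
im=cv2.imread('pics/w7.png')
cv2.imwrite('pics/w7z.png',cv2.resize(im[0:215,260:380],None,fx=3.7,fy=2.75,interpolation=cv2.INTER_CUBIC))"
```

```text
(no output)
```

View pics/w7z.png

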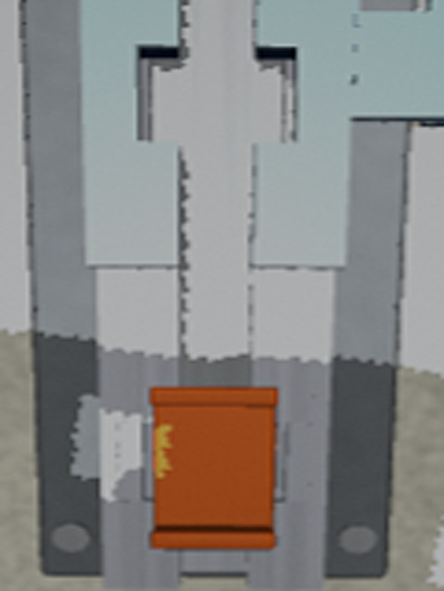

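```bash
python3 -c "
from h import *
v=np.load('w7.npy');o=dict(ee_pos=v[:3],eef_rot=v[3:]);C=cam('wrist',o)
a=1.2778;x=np.array([np.cos(a),np.sin(a)]);y=np.array([-x[1],x[0]])
n=np.array([.6104,.0409])
for nm,px,py,z in [('frontridge f',214/3.7,388/2.75,.093),('fr r',214/3.7,404/2.75,.093),('rear r f',214/3.7,532/2.75,.093),('rear r r',214/3.7,548/2.75,.093),('hole f',216/3.7,47/2.75,.06),('hole r',216/3.7,142/2.75,.06),('rearhole r',216/3.7,500/2.75,.056),('plate rear',216/3.7,266/2.75,.06),('foot rear',216/3.7,576/2.75,.003)]:
    p=onz(C,(260+px-.4,py-.3),z)[:2]; print(nm,p.round(4),'rel nest',np.round([(p-n)@x*1000,(p-n)@y*1000],1))
print((v[:2]-n)@x,(v[:2]-n)@y)
"
```

```text
frontridge f [ 0.5548 -0.1387] rel nest [-188.     1.4]
fr r [ 0.5536 -0.1427] rel nest [-192.2    1.4]
rear r f [ 0.5436 -0.1756] rel nest [-226.6    1.5]
rear r r [ 0.5423 -0.1799] rel nest [-231.1    1.5]
hole f [ 0.5815 -0.0521] rel nest [-97.4   0.8]
hole r [ 0.5746 -0.0749] rel nest [-121.2    0.9]
rearhole r [ 0.5453 -0.171 ] rel nest [-221.7    1.1]
plate rear [ 0.565  -0.1062] rel nest [-154.     0.9]
foot rear [ 0.5355 -0.203 ] rel nest [-255.1    1.3]
-0.2637670841895228 0.0008395266334783125
```

```bash
python3 -c "
from h import *
go([.5495,-.1563,.082],1.278)"
```

```text
linear [57.5, -0.7, 119.4] turn [0.0018, 0.0004, -0.0]
```

>>> {"name": "play_rows", "arguments": {
  "moves": [
    {"claw":0,"linear":[30,-0.7,10],"turn":[0,0,0]},
    {"claw":0,"linear":[57.5,-0.7,40],"turn":[0,0,0]},
    {"claw":0,"linear":[57.5,-0.7,75],"turn":[0,0,0]},
    {"claw":0,"linear":[57.5,-0.7,90],"turn":[0,0,0]},
    {"claw":0,"linear":[57.5,-0.7,104],"turn":[0,0,0]},
    {"claw":0,"linear":[57.5,-0.7,113],"turn":[0,0,0]},
    {"claw":0,"linear":[57.5,-0.7,119],"turn":[0,0,0]},
    {"claw":0,"linear":[57.5,-0.7,119],"turn":[0,0,0]}
  ]
}}

```text
time_s: 10.05
ee_pos: [0.5495, -0.1564, 0.0825]
eef_rot: [3.14, 0.0, 1.278]
force: [0.1, 0.1, -0.2]
grip_width: 0.0006
```

```bash
python3 -c "
from h import *
o=get_obs();print(o['ee_pos'],o['eef_rot'],o['force'],o['grip_width'])
im=vision.camera('wrist');cv2.imwrite('pics/w8.png',im)
im=vision.camera('side');cv2.imwrite('pics/d8.png',cv2.resize(im[200:360,310:480],None,fx=3.5,fy=3.5,interpolation=cv2.INTER_CUBIC))
go([.5495,-.1563,.079],1.278,o)
"
```

```text
[ 0.54951626 -0.15637986  0.08245127] [3.13977175e+00 3.95749779e-04 1.27782833e+00] [ 0.09376281  0.14097639 -0.17855176] 0.0005819801147952932
linear [0.1, -0.0, 3.5] turn [0.0018, 0.0004, -0.0002]
```

View pics/w8.png

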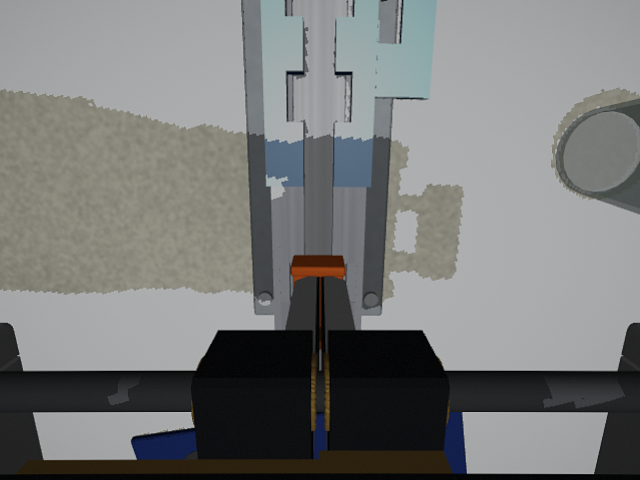

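View pics/d8.png

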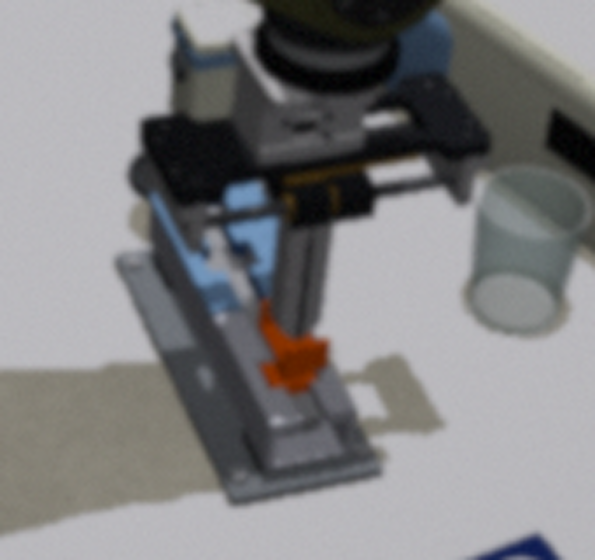

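The fingertips are in the thumb bed between the ridges, with the front ridge at about (318,266). The next hole shows at rows 72–122 and the hole beyond it is above row 16. I'll press down next.

```bash
python3 -c "
from h import *
C=cam('wrist')
a=1.2778;x=np.array([np.cos(a),np.sin(a)]);y=np.array([-x[1],x[0]])
n=np.array([.6104,.0409])
for q,z in [((319,72),.06),((319,122),.06),((318,256),.093),((319,16),.06)]:
    p=onz(C,q,z)[:2];print((p-n)@x,(p-n)@y)
"
```

```text
-0.09771819580300384 0.0004403946067119193
-0.12125834273211959 0.0004799850103031913
-0.18249554024025577 0.001085478563024322
-0.07310598748336981 0.0003988887027824505
```

>>> {"name": "play_rows", "arguments": {
  "moves": [
    {"claw":0,"linear":[0,0,3],"turn":[0,0,0]},
    {"claw":0,"linear":[0,0,5],"turn":[0,0,0]},
    {"claw":0,"linear":[0,0,7],"turn":[0,0,0]},
    {"claw":0,"linear":[0,0,8],"turn":[0,0,0]},
    {"claw":0,"linear":[0,0,8],"turn":[0,0,0]}
  ]
}}

```text
time_s: 10.78
ee_pos: [0.5498, -0.1564, 0.075]
eef_rot: [3.139, 0.0, 1.278]
force: [-0.1, -0.3, 3.6]
grip_width: 0.0002
```

>>> {"name": "play_rows", "arguments": {
  "moves": [
    {"claw":0,"linear":[0,0,2],"turn":[0,0,0]},
    {"claw":0,"linear":[0,0,4],"turn":[0,0,0]},
    {"claw":0,"linear":[0,0,5],"turn":[0,0,0]},
    {"claw":0,"linear":[0,0,5],"turn":[0,0,0]}
  ]
}}

```text
time_s: 11.28
ee_pos: [0.5499, -0.1565, 0.07]
eef_rot: [3.139, 0.0, 1.278]
force: [-0.6, -0.2, 5.3]
grip_width: 0.0005
```

```bash
python3 -c "
from h import *
o=get_obs();print(o['ee_pos'],o['eef_rot'],o['force'])"
```

```text
[ 0.54989513 -0.15649575  0.07002094] [3.13870800e+00 4.11033304e-04 1.27783674e+00] [-0.61765153 -0.1819328   5.27071868]
```

>>> {"name": "play_rows", "arguments": {
  "moves": [
    {"claw":0,"linear":[2,0,0],"turn":[0,0,0]},
    {"claw":0,"linear":[4,0,0],"turn":[0,0,0]},
    {"claw":0,"linear":[7,0,0],"turn":[0,0,0]},
    {"claw":0,"linear":[10,0,0],"turn":[0,0,0]}
  ]
}}

```text
time_s: 11.78
ee_pos: [0.5528, -0.1471, 0.0701]
eef_rot: [3.139, 0.001, 1.278]
force: [-1.4, -1.3, 5.2]
grip_width: 0.0007
```

>>> {"name": "play_rows", "arguments": {
  "moves": [
    {"claw":0,"linear":[3,0,0],"turn":[0,0,0]},
    {"claw":0,"linear":[6,0,0],"turn":[0,0,0]},
    {"claw":0,"linear":[10,0,0],"turn":[0,0,0]},
    {"claw":0,"linear":[14,0,0],"turn":[0,0,0]},
    {"claw":0,"linear":[18,0,0],"turn":[0,0,0]}
  ]
}}

```text
time_s: 12.4
ee_pos: [0.5582, -0.1296, 0.0701]
eef_rot: [3.138, 0.001, 1.278]
force: [-0.5, -1.8, 5.1]
grip_width: 0.0005
```

```bash
python3 -c "
from h import *
o=get_obs();print(o['ee_pos'],o['eef_rot'],o['force'])
im=vision.camera('wrist');cv2.imwrite('pics/w9.png',im)
n=np.array([.6104,.0409]);a=1.2778;x=np.array([np.cos(a),np.sin(a)]);print((o['ee_pos'][:2]-n)@x)
"
```

```text
[ 0.55816738 -0.12957594  0.07014137] [3.13831370e+00 7.83192671e-04 1.27780522e+00] [-0.49833305 -1.82954869  5.07839999]
-0.1782966640073164
```

View pics/w9.png

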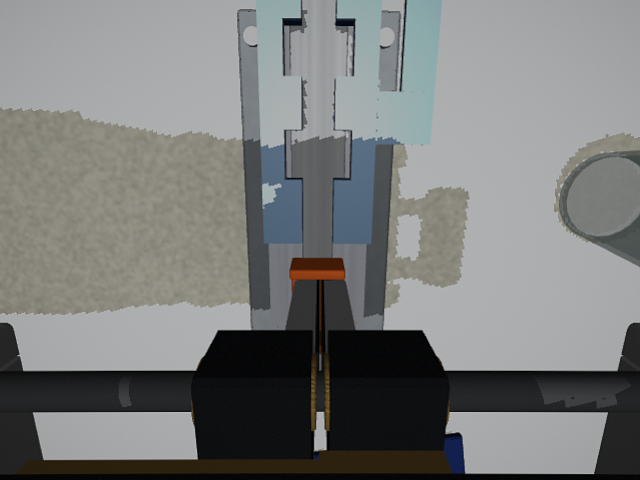

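>>> {"name": "play_rows", "arguments": {
  "moves": [
    {"claw":0,"linear":[3,0,0],"turn":[0,0,0]},
    {"claw":0,"linear":[7,0,0],"turn":[0,0,0]},
    {"claw":0,"linear":[12,0,0],"turn":[0,0,0]},
    {"claw":0,"linear":[17,0,0],"turn":[0,0,0]},
    {"claw":0,"linear":[22,0,0],"turn":[0,0,0]},
    {"claw":0,"linear":[27,0,0],"turn":[0,0,0]},
    {"claw":0,"linear":[30,0,0],"turn":[0,0,0]}
  ]
}}

```text
time_s: 13.32
ee_pos: [0.5672, -0.1001, 0.0702]
eef_rot: [3.138, 0.001, 1.278]
force: [2.3, -1.4, 4.7]
grip_width: 0.0007
```

>>> {"name": "play_rows", "arguments": {
  "moves": [
    {"claw":0,"linear":[0,0,-4],"turn":[0,0,0]},
    {"claw":0,"linear":[0,0,-8],"turn":[0,0,0]},
    {"claw":0,"linear":[0,0,-10],"turn":[0,0,0]},
    {"claw":0,"linear":[0,0,-10],"turn":[0,0,0]}
  ]
}}

```text
time_s: 13.82
ee_pos: [0.567, -0.1001, 0.0802]
eef_rot: [3.138, 0.001, 1.278]
force: [-0.1, -0.1, 0.2]
grip_width: 0.0003
```

```bash
python3 -c "
from h import *
o=get_obs();print(o['ee_pos'],o['eef_rot'],o['force'])
im=vision.camera('wrist');cv2.imwrite('pics/w10.png',im)
n=np.array([.6104,.0409]);a=1.2778;x=np.array([np.cos(a),np.sin(a)]);print((o['ee_pos'][:2]-n)@x)
im=vision.camera('side');cv2.imwrite('pics/d10.png',cv2.resize(im[180:340,310:480],None,fx=3.5,fy=3.5,interpolation=cv2.INTER_CUBIC))
"
```

```text
[ 0.56700826 -0.10009213  0.08016285] [3.13820899e+00 5.01770423e-04 1.27817023e+00] [-0.14163103 -0.09872214  0.18593868]
-0.14751593234304572
```

View pics/w10.png

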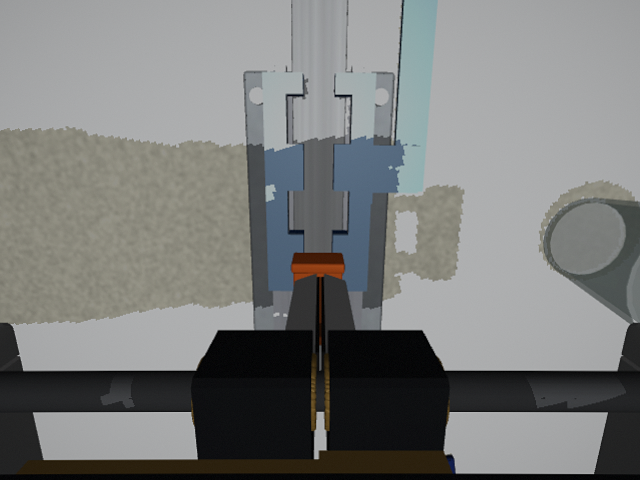

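View pics/d10.png

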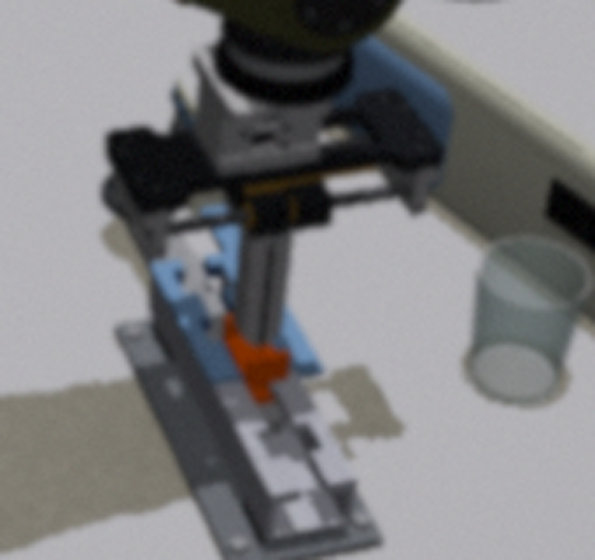

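>>> {"name": "play_rows", "arguments": {
  "moves": [
    {"claw":0,"linear":[4,0,0],"turn":[0,0,0]},
    {"claw":0,"linear":[9,0,0],"turn":[0,0,0]},
    {"claw":0,"linear":[14,0,0],"turn":[0,0,0]},
    {"claw":0,"linear":[19,0,0],"turn":[0,0,0]},
    {"claw":0,"linear":[24,0,0],"turn":[0,0,0]},
    {"claw":0,"linear":[28,0,0],"turn":[0,0,0]},
    {"claw":0,"linear":[31,0,0],"turn":[0,0,0]},
    {"claw":0,"linear":[33,0,0],"turn":[0,0,0]}
  ]
}}

```text
time_s: 14.92
ee_pos: [0.5766, -0.0685, 0.0799]
eef_rot: [3.138, 0.001, 1.278]
force: [0.1, -5.7, -1.7]
grip_width: 0.0003
```

```bash
python3 -c "
from h import *
o=get_obs();print(o['ee_pos'],o['eef_rot'],o['force'])
im=vision.camera('wrist');cv2.imwrite('pics/w11.png',im)
n=np.array([.6104,.0409]);a=1.2778;x=np.array([np.cos(a),np.sin(a)]);print((o['ee_pos'][:2]-n)@x)
"
```

```text
[ 0.57660357 -0.06847471  0.07994337] [3.13815489e+00 9.59675157e-04 1.27832397e+00] [ 0.09148997 -5.65635593 -1.73840854]
-0.11447461886072416
```

View pics/w11.png

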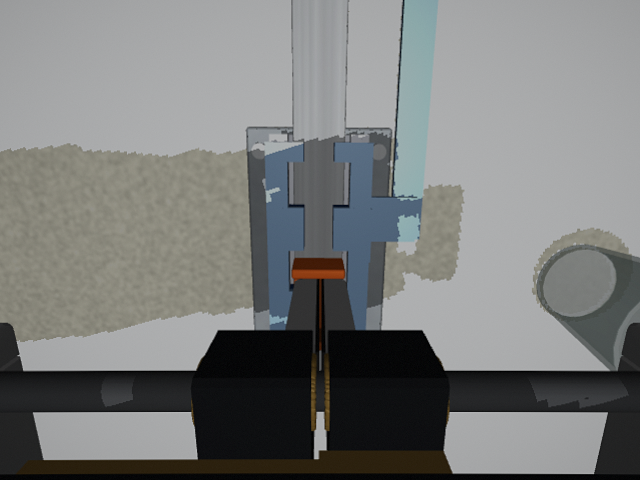

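>>> {"name": "play_rows", "arguments": {
  "moves": [
    {"claw":0,"linear":[1,0,0],"turn":[0,0,0]},
    {"claw":0,"linear":[2.5,0,0],"turn":[0,0,0]},
    {"claw":0,"linear":[4,0,0],"turn":[0,0,0]},
    {"claw":0,"linear":[5.5,0,0],"turn":[0,0,0]},
    {"claw":0,"linear":[7,0,0],"turn":[0,0,0]},
    {"claw":0,"linear":[8,0,0],"turn":[0,0,0]},
    {"claw":0,"linear":[9,0,0],"turn":[0,0,0]}
  ]
}}

```text
time_s: 15.85
ee_pos: [0.5794, -0.0595, 0.0801]
eef_rot: [3.138, 0.001, 1.278]
force: [2.0, -3.6, 2.4]
grip_width: 0.0003
```

```bash
cat > st.py <<'E'
from h import *
import sys
o=get_obs();print(o['ee_pos'],o['force'])
im=vision.camera('wrist');cv2.imwrite(f'pics/{sys.argv[1]}.png',im)
n=np.array([.6104,.0409]);a=1.2778;x=np.array([np.cos(a),np.sin(a)]);print((o['ee_pos'][:2]-n)@x)
E
python3 st.py w12
```

```text
[ 0.57943009 -0.05952686  0.08012122] [ 1.96002256 -3.58279961  2.38626259]
-0.105091740148417
```

>>> {"name": "play_rows", "arguments": {
  "moves": [
    {"claw":0,"linear":[0.7,0,0],"turn":[0,0,0]},
    {"claw":0,"linear":[1.4,0,0],"turn":[0,0,0]},
    {"claw":0,"linear":[2,0,0],"turn":[0,0,0]}
  ]
}}

```text
time_s: 16.27
ee_pos: [0.58, -0.0573, 0.0801]
eef_rot: [3.138, 0.0, 1.278]
force: [1.5, -2.1, 0.1]
grip_width: 0.0005
```

```bash
python3 st.py w13
```

```text
[ 0.57996204 -0.05725289  0.08006865] [ 1.53037305 -2.1002294   0.08405264]
-0.1027610419532065
```

View pics/w13.png

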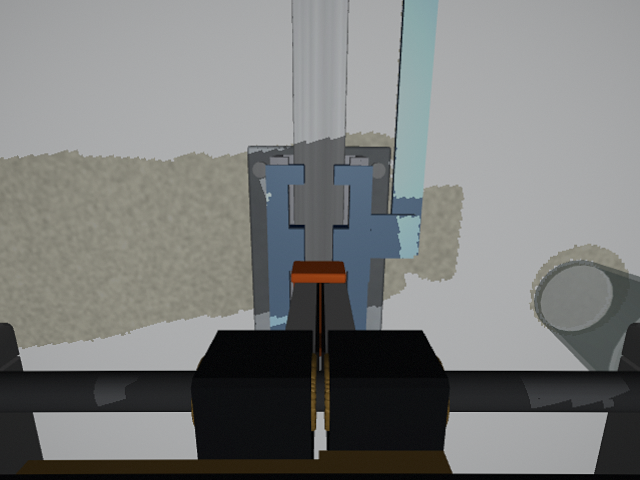

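```bash
python3 -c "
from h import *
for n in ['w8','w9','w10','w11','w12','w13']:
    print(n,blob(cv2.imread(f'pics/{n}.png'),(3,170,40),(14,255,255))[1])"
```

```text
w8 [ 291  256   54   71 1208]
w9 [ 290  258   55   73 1285]
w10 [ 292  253   52   71 1292]
w11 [ 292  258   53   71 1150]
w12 [ 292  258   53   71 1150]
w13 [ 291  261   55   73 1205]
```

The ridge got about 4% wider and shifted in the image, which fits a 6 mm pop-up. I'm backing off and lifting to check.

>>> {"name": "play_rows", "arguments": {
  "moves": [
    {"claw":0,"linear":[-3,0,0],"turn":[0,0,0]},
    {"claw":0,"linear":[-5,0,-4],"turn":[0,0,0]},
    {"claw":0,"linear":[-5,0,-25],"turn":[0,0,0]},
    {"claw":0,"linear":[-5,0,-60],"turn":[0,0,0]},
    {"claw":0,"linear":[-30,0,-105],"turn":[0,0,0]},
    {"claw":0,"linear":[-50,0,-120],"turn":[0,0,0]},
    {"claw":0,"linear":[-50,0,-120],"turn":[0,0,0]},
    {"claw":0,"linear":[-50,0,-120],"turn":[0,0,0]}
  ]
}}

```text
time_s: 17.32
ee_pos: [0.5647, -0.1045, 0.1985]
eef_rot: [3.14, 0.0, 1.278]
force: [0.8, -0.1, -0.1]
grip_width: 0.0002
```

```bash
python3 st.py w14; python3 -c "
from h import *
o=get_obs();np.save('w14.npy',np.r_[o['ee_pos'],o['eef_rot']])
im=vision.camera('side');cv2.imwrite('pics/d14.png',cv2.resize(im[180:340,310:480],None,fx=3.5,fy=3.5,interpolation=cv2.INTER_CUBIC))
im=vision.camera('scene');cv2.imwrite('pics/s14.png',cv2.resize(im[210:310,200:390],None,fx=4,fy=4,interpolation=cv2.INTER_CUBIC))"
```

```text
[ 0.56474076 -0.10448046  0.19846916] [ 0.81193599 -0.12819512 -0.1099792 ]
-0.15237214873482863
```

View pics/w14.png

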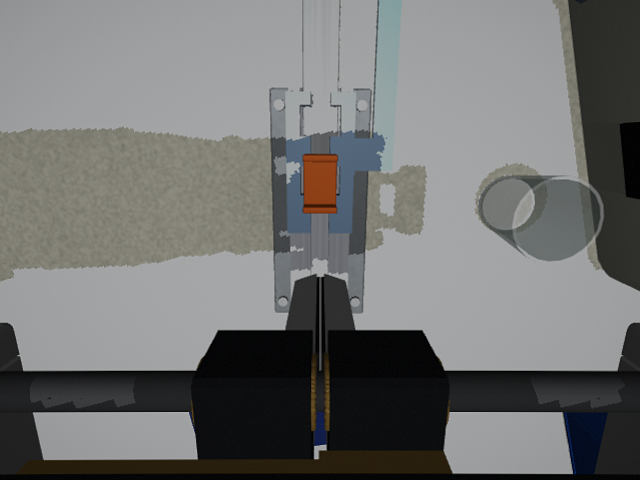

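View pics/d14.png

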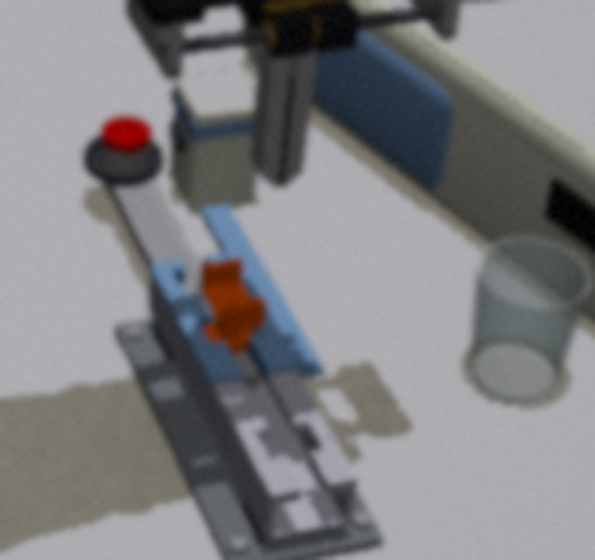

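View pics/s14.png

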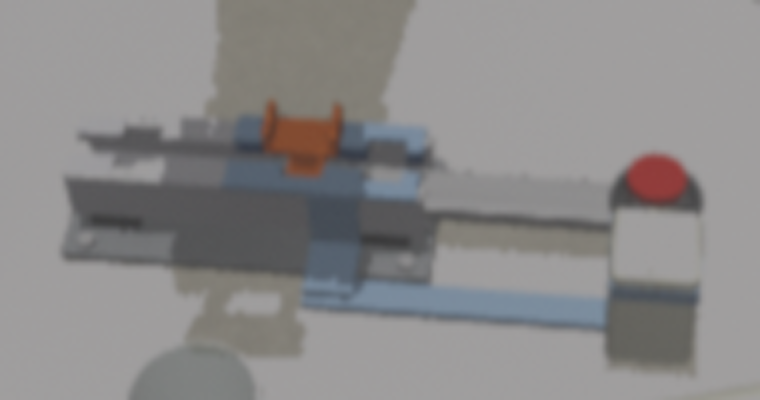

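```bash
python3 -c "
from h import *
for w in ['w7','w14']:
    v=np.load(w+'.npy');C=cam('wrist',dict(ee_pos=v[:3],eef_rot=v[3:]));im=cv2.imread(f'pics/{w}.png')
    s=blob(im,(3,150,40),(14,255,255))[1]
    b=s[0]+s[2]/2
    for z in (.093,.087):
        f=onz(C,(b,s[1]),z);r=onz(C,(b,s[1]+s[3]),z);l=onz(C,(s[0],s[1]+2),z);q=onz(C,(s[0]+s[2],s[1]+2),z)
        n=np.array([.6104,.0409]);a=1.2778;x=np.array([np.cos(a),np.sin(a)])
        print(w,z,s,'len',np.linalg.norm(f-r),'wid',np.linalg.norm(l-q),'ctr',((f+r)[:2]/2-n)@x)
"
```

```text
w7 0.093 [ 301  141   34   58 1805] len 0.042909375789409634 wid 0.025054962626427226 ctr -0.20963328617998225
w7 0.087 [ 301  141   34   58 1805] len 0.04380572677902863 wid 0.025578345689729883 ctr -0.21009699114230945
w14 0.093 [ 303  154   35   59 1911] len 0.04397453337696869 wid 0.025733701021225647 ctr -0.10775712399347996
w14 0.087 [ 303  154   35   59 1911] len 0.04490327093244364 wid 0.026277194101070156 ctr -0.1084308068430315
```

```bash
python3 -c "
from h import *
S=cam('scene');D=cam('side')
a1=vision.camera('scene');b1=vision.camera('side')
for a,b in ((cv2.imread('pics/scene0.png'),cv2.imread('pics/side0.png')),(a1,b1)):
    res=[]
    for im,(x0,x1,y0,y1) in ((a,(210,310,220,270)),(b,(350,420,240,320))):
        m=im.copy();k=np.zeros_like(m);k[y0:y1,x0:x1]=m[y0:y1,x0:x1]
        c,s,e=blob(k,(2,140,50),(15,255,255));res.append(c);print(c,s)
    def f(P): return np.r_[proj(S,P)[0]-res[0],proj(D,P)[0]-res[1]]
    r=least_squares(f,[.56,-.1,.08]);print(r.x,r.fun)
"
```

```text
[233.4952381  241.15238095] [226 236  16  10 105]
[392.61538462 298.32544379] [384 285  19  27 338]
[ 0.54469949 -0.16028931  0.07149736] [ 0.24059789 -0.22527358  0.22840865  0.15728672]
[275.82575758 244.96969697] [268 240  16  13 132]
[375.41366906 267.02158273] [368 255  17  25 278]
[ 0.57607873 -0.06284025  0.07008156] [ 0.36817843 -0.37422048  0.37294525  0.28444896]
```

```bash
python3 -c "
from h import *
o=get_obs();print(o['time_s'],o['force'],o['joint_vel'])
print(hand_in())"
```

```text
17.575 [-0.21764373  0.6531727  -0.18517073] [-0.00329354 -0.00474449 -0.00509879  0.0003686   0.00225287 -0.0018951 ]
the job is handed in; nothing more can be done
None
```

I put the red-lidded cup in the nest and let go, then pressed the button about 8 mm and pushed the tube forward by its front ridge. I slowed down near the next hole, let the button pop up there, and lifted the arm clear. I handed the job in at 17.6 s; no verdict is reported.

**Last checks:**
- **Cup:** the side and scene pictures show it upright in the nest beside the reading head. I took no close-up of it after the slide.
- **Next hole:** I measured it at 100 mm ahead of the start hole. The button's travel came out at about 102 mm from both the wrist pictures and the side and scene views. The final push put the tube at about 98 mm. The spread is my measurement error and roughly fits the 1.5 mm of play.
- **Button up:** its outline grew about 4% during the last step, as a 6 mm pop-up would. The side and scene views put it within 1.5 mm of its starting height, while a pressed button would be 6 mm lower. I did not test the lock by pushing on it.
- **Forces:** the highest I read at the end of a move was about 6 N. The readings don't cover the moments in between. At hand-in the arm was at rest and touching nothing.
- **Camera disagreement:** at the start the scene and side views disagreed by up to about 15 mm on positions, so I placed the cup using the wrist camera only.

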